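# Hold the drain valve open with a keyed spindle

## Robot

A 7-joint arm with a two-finger parallel gripper is mounted at the origin on the work surface. World frame = base frame: x ahead of the robot, y to its left, z up, the work surface at z = 0. Lengths are in m, angles in degrees, forces in N, time in s.
With the tool pointing down it reaches from about 0.425 to 0.875 m from the base axis. Payload 8.4 kg.
Tool frame: the origin (TCP) lies on the centre line of the jaws, within the pads' length; the fingertips stand 8 mm ahead of it and the grasp point (between the pads) lies 11 mm behind it; z points along the fingers, y is the line along which they close (so a half turn about z gives the same grasp; the last joint's range is limited). The gripper opens to 87 mm and grips with 3 to 60 N. Pads are 19 mm wide; open, the fingers measure 117 mm over their backs; the gripper's body (75 mm by 190 mm) begins 51 mm behind the grasp point.
Start: joints at [66.967, 19.091, 2.286, 83.961, -0.768, 76.965, -3.352], TCP at [0.194, -0.62, 0.231] pointing down, gripper open.
Joint ranges: [-147.57, 147.57], [-21.85, 119.76], [-74.77, 79.35], [14.55, 137.4], [-85.83, 265.84], [4.83, 119.75], [-152.11, 152.11]. Speed limits (degrees/s): [127.2, 127.2, 159.86, 159.86, 180, 180, 180].

## Interface

Orientations are given as [roll, pitch, yaw] about the fixed x, y, z axes, in that order (R = Rz(yaw) Ry(pitch) Rx(roll)).
In Python, from station import ctrl gives the robot as it stands.
- The arm moves only by the tool carry_out, never from a script. Its argument "deltas" is a list of rows, each an object with "xyz": the shift along the tool's x, y, z each as a share of 0.5 m, from -1 to 1, a list of three; "rot": the turn, a rotation vector about the tool's x, y, z each as a share of 180 degrees, from -1 to 1, a list of three; "gripper": the opening, from -1 (shut) to 1 (fully open). A call has 1 to 10 rows; each row is the pose to reach, as a shift and turn from the pose commanded when the call began, along the tool's axes at that moment, turning the shorter way round; what a row does not reach only later rows make up. A row lasts 1/8 s, in which the tool goes at most 62.5 mm and 10.7 degrees, less where a joint would pass 70% of its speed; a pose out of reach is approached as far as the arm can. A call with a number of a shift or a turn outside -1 to 1 is refused whole. A call with a gripper value outside its range is refused whole. The fingers move at their own pace and stop on an object; "grip_force" is the grip in N (left out, the last holds). Time passes only in rows, so rows that repeat a pose let the fingers close. It gives the time, the measured TCP pose, the force, the opening and the grip force at its end, in the units of the state.
- ctrl.state(): the state, without advancing time (a new reading comes with each control period).
- ctrl.snapshot(name): name is "scene" or "top" or "wrist"; returns a dict with "frame" (384x512x3 uint8, red, green, blue), "mtx" (3x3 intrinsics, pixels), "dist_coeffs" ([k1, k2, p1, p2, k3] as OpenCV has them; the pictures are not rectified), "R" (3x3) and "t" (3): a world point X has camera coordinates R X + t; the wrist camera has in their place "tool_from_camera" (4x4, takes a point from camera to tool coordinates, whose origin is the TCP and whose axes are the flange's). Camera axes: x right, y down, z forward; pixel columns grow to the right and rows downward; lengths in m; the calibration is good to about 2 mm. A picture is of the moment at which its call begins: read the wrist's pose just before it. There is no depth.
- ctrl.sign_off(): hands the job in; it is judged then, once.
The state is a dict: "clock": time; "joint_positions": joint angles; "qd": joint speeds; "joint_efforts": joint torques, N m; "tool_pos": TCP position; "eef_rot": TCP orientation; "ft_force": force on the tool from outside, world axes, zero at the start; "moment": the same for the moment, N m; "gripper_width": opening from 0.0 (shut) to 1.0 (fully open); "finger_force": force on a finger pad.
Only numpy, scipy, OpenCV 4.12 (cv2) and the standard library are available. Lean on these libraries where they do the work, as an engineer would, in place of code of your own. Each camera call takes 0.05 s, during which the arm holds its last target. There are 200 camera calls.

## Task

Slide the orange-handled spindle out through the open front of its blue rack, put its shaft into the brass hub of the green drain valve, turn it until its key slips into the keyway, and push it fully home against the spring, collar down on the hub. Finish still holding it pressed down there, because the valve shuts again when you let go. Leave the two white cups and the loose pressure gauge where they are.

Things in the scene. Friction and masses are not known exactly. Their poses are not given: they have to be found in the camera images.
- spindle: Loose steel spindle, about 0.26 kg, upright in the rack. Origin at the centre of the shaft's bottom tip, z up the shaft. Heights above the tip in mm: shaft 20 diameter 0 to 48 (lowest 5 chamfered), collar 48 diameter 48 to 55, neck 16 diameter 55 to 85, orange grip 85 to 127. A key on the +x side only, see spindle_key.
- spindle_key (a point): Point on the outer face of the spindle's key, 16 mm from the axis towards the spindle's +x, 27 mm above its tip. The key is 6 mm wide and runs from 14 to 40 mm above the tip, so the lowest 14 mm of shaft is a plain round pilot.
- spindle_grip (a point): Middle of the spindle's orange grip, on its axis 106 mm above the tip. The grip is 50 mm long along the spindle's x, 18 mm thick along y (grasp it across y) and 42 mm high; its +x end, above the key, is black.
- rack: Fixed blue rack, 100 x 84 mm, 88 high, front to its -x. Origin at its underside below the stored spindle's axis. The spindle's collar rests on a steel fork (top 72 mm up) in a 58 mm wide channel under an overhanging keeper plate (82 to 88 mm up). Fork and keeper have a 26 mm slot open only to -x. A foot plate 8 mm thick, tip of the stored spindle 24 mm above the table.
- rack_seat (a point): Point on top of the rack's fork, 72 mm above the rack's origin, axes as the rack: the middle of the collar's underside stands here at the start, with 3 mm of play upwards. The spindle may stand turned up to 0.3 rad from the rack's yaw. Fork and keeper end 35 mm in front, so it must travel level 62 mm along the rack's -x before it can rise.
- valve: Fixed green drain valve on a grey 100 x 90 mm foot, 75 high, casing 64 diameter, brass pipe stub to its +x. Origin at the underside, on the axis of its brass hub. The hub has an upright bore of 23 mm diameter, open at the top, with a keyway 9 mm wide on one side reaching 20 mm from the axis, a red mark at its outer end. The hub is too stiff to turn (4 N m).
- valve_mouth (a point): Centre of the bore at the hub's flat top, 75 mm up; axes as the valve. The keyway points within 0.6 rad either side of the valve's +x: not reported, see it from above or feel for it by turning. Spindle tip below this point: 14 mm when the key rests on the hub, 38 when it meets the plunger, 48 fully home with the collar on the hub.
- plunger (a joint): White spring plunger at the bottom of the bore: metres pressed down, 0 at rest, 0.010 when the spindle is fully home. The spring pushes back with 5 N at first and 9 N when fully home, more than the spindle's weight.
- cup_near: White plastic test cup, bystander, 76 mm wide at the rim and 65 mm high, origin at its underside.
- cup_far: Another such white cup, bystander.
- gauge: Round black pressure gauge lying on its back, bystander, 90 mm diameter, 35 mm high, brass stem to its -x, reaching 72 mm from the centre. Origin at the middle of its underside.
Things that resemble listed ones, but are neither listed nor needed, are in the scene too. Of the things that look like the spindle, the largest one is meant.

How it is judged:
By the outcome, as a careful person would: the job done as asked, in the order asked, and still so for the second after the job is handed in, while the arm keeps its last pose, push and grip.
It also fails if it takes over 64 s, if anything falls off the work surface, if the arm or the gripper's body presses on something with over 40 N, if the wrist force passes 120 N, or if a joint passes its speed limit or range.

## Working session

There is one attempt and no reset: what is moved stays moved. The work goes in short steps, Python scripts to look and compute and a tool call to move; the robot and the scene stay as the last step left them, time stands still between calls to the robot, and variables do not carry over. Pictures are saved under pics/ and viewed, at most 10 in all, crops included, and the job is handed in when it is done.

Besides the shell and the picture viewer there is one more tool, called after "Call:" as a command line: name --argument value ..., lists and objects as JSON in quotes. carry_out: Moves the arm, as the interface text tells. Shift numbers are shares of 0.5 m and turn numbers shares of 180 degrees, none past 1 either way. Its arguments: {"type":"object","properties":{"deltas":{"type":"array","items":{"type":"object","properties":{"xyz":{"type":"array","items":{"type":"number","minimum":-1,"maximum":1}},"rot":{"type":"array","items":{"type":"number","minimum":-1,"maximum":1}},"gripper":{"type":"number"}}}},"grip_force":{"type":"number"}},"required":["deltas"]}

```bash
mkdir -p pics; ls
cat > h.py <<'E'
import numpy as np, cv2, json
from station import ctrl
from scipy.spatial.transform import Rotation as Ro
def snap(n,f=None):
    s=ctrl.state(); d=ctrl.snapshot(n)
    d={k:(np.array(v) if not isinstance(v,str) else v) for k,v in d.items()}
    if n=='wrist':
        T=np.eye(4);T[:3,:3]=Ro.from_euler('xyz',s['eef_rot'],degrees=True).as_matrix();T[:3,3]=s['tool_pos']
        C=np.linalg.inv(T@d['tool_from_camera']); d['R']=C[:3,:3]; d['t']=C[:3,3]
    if f: cv2.imwrite('pics/'+f,d['frame'][:,:,::-1])
    return d
def ray(d,uv):
    p=cv2.undistortPoints(np.array([[uv]],float),d['mtx'],d['dist_coeffs'])[0,0]
    v=d['R'].T@np.array([p[0],p[1],1]); return -d['R'].T@d['t'],v/np.linalg.norm(v)
def onplane(d,uv,z):
    o,v=ray(d,uv); return o+v*(z-o[2])/v[2]
def proj(d,X):
    return cv2.projectPoints(np.array(X,float).reshape(-1,3),cv2.Rodrigues(d['R'])[0],d['t'],d['mtx'],d['dist_coeffs'])[0][:,0]
def tri(d1,u1,d2,u2):
    A=np.zeros((3,3));b=np.zeros(3)
    for d,u in((d1,u1),(d2,u2)):
        o,v=ray(d,u);P=np.eye(3)-np.outer(v,v);A+=P;b+=P@o
    return np.linalg.solve(A,b)
def delta(pos,rpy):
    s=ctrl.state();R=Ro.from_euler('xyz',s['eef_rot'],degrees=True)
    x=R.inv().apply(np.array(pos)-s['tool_pos'])/0.5
    r=(R.inv()*Ro.from_euler('xyz',rpy,degrees=True)).as_rotvec(degrees=True)/180
    return x.round(4),r.round(4)
E
python3 - <<'E'
from h import *
a=snap('scene');b=snap('top')
im=np.hstack([a['frame'],b['frame']])[:,:,::-1]
cv2.imwrite('pics/a.png',a['frame'][:,:,::-1]);cv2.imwrite('pics/b.png',b['frame'][:,:,::-1])
import pickle;pickle.dump((a,b),open('ab.pkl','wb'))
print(ctrl.state())
for d in(a,b):print((-d['R'].T@d['t']).round(3))
E
```

```text
pics
{'clock': 0.1, 'joint_positions': array([66.96700618, 19.12651477,  2.28506967, 84.00720479, -0.76583918,
       76.96561461, -3.35001706]), 'qd': array([ 0.02271558, -0.01266026,  0.00151499, -0.1470879 , -0.04968539,
        0.03102466, -0.03603525]), 'joint_efforts': array([ 4.09497181e-03, -6.57818770e+01,  1.33976407e+00, -4.04713368e+01,
       -5.97898616e-02,  4.09338449e-02,  7.42220664e-05]), 'tool_pos': array([ 0.19365961, -0.62003696,  0.22975147]), 'eef_rot': array([-1.79916211e+02,  7.59511433e-03,  1.73501007e+01]), 'ft_force': array([-0.04424378, -1.06296276, -0.31566164]), 'moment': array([0.00162356, 0.04552694, 0.04424937]), 'finger_force': 0.0, 'gripper_width': 1.000650859818721}
[ 1.054 -0.056  0.723]
[0.432 0.017 0.987]
```

View pics/a.png

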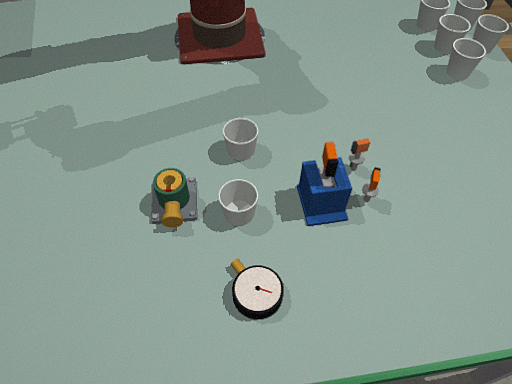

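View pics/b.png

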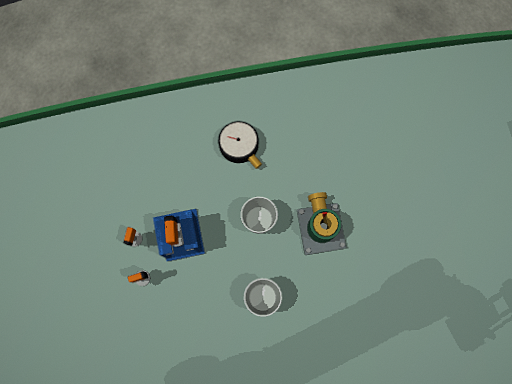

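The spindle candidates in the scene view are (330,158) in the blue rack, (360,148) and (375,182). The last two are small loose ones standing beside the rack. The one in the rack is the largest and the only one in a rack, so it fits. In the top view it is at (170,232), and the valve is at (324,225). I'll confirm this in an enlarged crop.

Run:
```python
from h import *
import pickle;a,b=pickle.load(open('ab.pkl','rb'))
c1=cv2.resize(a['frame'][120:230,285:395],(400,400),interpolation=cv2.INTER_CUBIC)
c2=cv2.resize(b['frame'][190:280,115:205],(400,400),interpolation=cv2.INTER_CUBIC)
c3=cv2.resize(b['frame'][180:260,285:365],(400,400)[:2],interpolation=cv2.INTER_CUBIC)
cv2.imwrite('pics/c.png',cv2.resize(np.hstack([c1,c2,c3]),(798,266))[:,:,::-1])
for n,d,roi in(('scene',a,(300,130,352,230)),('top',b,(150,200,210,270))):
    h=cv2.cvtColor(d['frame'],cv2.COLOR_RGB2HSV)
    for nm,lo,hi in(('orange',(5,150,120),(18,255,255)),('blue',(105,120,40),(125,255,255)),('green',(60,120,20),(90,255,140))):
        m=cv2.inRange(h,lo,hi)
        for c in cv2.findContours(m,cv2.RETR_EXTERNAL,cv2.CHAIN_APPROX_NONE)[0]:
            if 25<cv2.contourArea(c)<9000:
                M=cv2.moments(c);print(n,nm,cv2.contourArea(c),round(M['m10']/M['m00'],1),round(M['m01']/M['m00'],1),cv2.boundingRect(c),cv2.minAreaRect(c))
for z,uv in((.137,(170,232)),(.075,(324,225)),(.075,(324,216)),(.065,(259,215)),(.065,(263,297)),(.035,(239,140))):print(uv,onplane(b,uv,z).round(3))
```

```text
scene orange 61.0 376.0 175.4 (373, 169, 7, 14) ((376.0, 175.5), (13.0, 6.0), 90.0)
scene orange 129.0 330.5 150.4 (325, 142, 12, 17) ((330.56756591796875, 150.40541076660156), (16.76869773864746, 9.206343650817871), 80.53767395019531)
scene orange 44.0 362.8 141.8 (356, 139, 14, 7) ((362.6764831542969, 141.7941131591797), (4.664005279541016, 12.690433502197266), 77.47119140625)
scene blue 2324.5 323.2 194.8 (297, 157, 55, 69) ((324.47998046875, 190.85997009277344), (64.06387329101562, 53.598697662353516), 81.8698959350586)
scene green 769.0 394.1 374.8 (314, 356, 198, 28) ((412.7515563964844, 371.49005126953125), (10.180602073669434, 198.579345703125), 80.41705322265625)
scene green 365.5 173.3 194.1 (154, 169, 35, 40) ((170.76922607421875, 188.8461456298828), (41.18438720703125, 31.378578186035156), 78.69007110595703)
top orange 63.5 134.3 277.1 (128, 273, 14, 9) ((134.35000610351562, 277.0500183105469), (6.008327484130859, 13.281564712524414), 71.56504821777344)
top orange 55.0 127.9 233.8 (124, 227, 8, 14) ((127.94119262695312, 233.73532104492188), (5.093247413635254, 13.581995010375977), 14.03624439239502)
top orange 167.0 169.3 231.2 (165, 220, 10, 23) ((169.5, 231.0), (9.0, 22.0), 0.0)
top blue 1903.0 178.5 234.8 (153, 209, 52, 52) ((178.2307891845703, 235.1538543701172), (45.89117431640625, 44.714481353759766), 78.69007110595703)
top green 794.0 323.9 225.2 (308, 209, 33, 33) ((323.5, 225.5), (29.698482513427734, 33.941123962402344), 45.0)
top green 4346.5 251.2 72.9 (0, 31, 512, 97) ((254.57887268066406, 73.70367431640625), (17.77665138244629, 519.8919677734375), 80.13418579101562)
(170, 232) [0.587 0.156 0.137]
(324, 225) [ 0.553 -0.141  0.075]
(324, 216) [ 0.571 -0.145  0.075]
(259, 215) [ 0.6   -0.017  0.065]
(263, 297) [0.437 0.007 0.065]
(239, 140) [ 0.777 -0.007  0.035]
```

View pics/c.png

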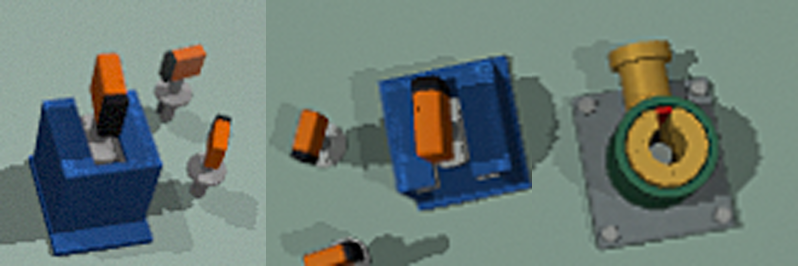

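The crop confirms the large spindle in the rack: its black end points away from the robot (world +x), so the rack's open front faces the robot. In the top view the valve's keyway shows a red mark near (325,213). Next I'll move over the valve for a closer wrist view.

Run:
```python
from h import *
d=snap('wrist');print(d['tool_from_camera'].round(3),d['mtx'])
print(delta((.553,-.141,.30),(180,0,0)))
import pickle;a,b=pickle.load(open('ab.pkl','rb'))
h=cv2.cvtColor(b['frame'],cv2.COLOR_RGB2HSV)
P=[onplane(b,u,.088) for u in((154,217),(198,208))];v=P[1]-P[0];print('rack back edge dir',np.degrees(np.arctan2(v[1],v[0])))
P=[onplane(b,u,.151) for u in((170,242.),(169,216))];v=P[1]-P[0];print('grip dir',np.degrees(np.arctan2(v[1],v[0])),P)
P=[onplane(b,u,.05) for u in((324,226),(318,193))];v=P[1]-P[0];print('valve pipe dir',np.degrees(np.arctan2(v[1],v[0])),P)
```

```text
[[-0.001 -0.953 -0.304  0.085]
 [ 1.    -0.001  0.     0.   ]
 [-0.001 -0.304  0.953 -0.154]
 [ 0.     0.     0.     1.   ]] [[268.92665509   0.         256.85698891]
 [  0.         268.92665509 186.94011753]
 [  0.           0.           1.        ]]
(array([ 0.9716, -0.7005, -0.1394]), array([-0.0004,  0.0001,  0.0964]))
rack back edge dir -89.21728182850978
grip dir -6.709953788816333 [array([0.5657895 , 0.15629457, 0.151     ]), array([0.61418509, 0.15060087, 0.151     ])]
valve pipe dir -2.4016665178131076 [array([ 0.5541437 , -0.14506391,  0.05      ]), array([ 0.62486888, -0.14803024,  0.05      ])]
```

Call:
carry_out --deltas '[{"xyz": [0.97, -0.7, -0.14], "rot": [0, 0, 0.096], "gripper": 1}, {"xyz": [0.97, -0.7, -0.14], "rot": [0, 0, 0.096], "gripper": 1}, {"xyz": [0.97, -0.7, -0.14], "rot": [0, 0, 0.096], "gripper": 1}, {"xyz": [0.97, -0.7, -0.14], "rot": [0, 0, 0.096], "gripper": 1}, {"xyz": [0.97, -0.7, -0.14], "rot": [0, 0, 0.096], "gripper": 1}, {"xyz": [0.97, -0.7, -0.14], "rot": [0, 0, 0.096], "gripper": 1}, {"xyz": [0.97, -0.7, -0.14], "rot": [0, 0, 0.096], "gripper": 1}, {"xyz": [0.97, -0.7, -0.14], "rot": [0, 0, 0.096], "gripper": 1}, {"xyz": [0.97, -0.7, -0.14], "rot": [0, 0, 0.096], "gripper": 1}, {"xyz": [0.97, -0.7, -0.14], "rot": [0, 0, 0.096], "gripper": 1}]'

```text
clock: 1.4
tool_pos: [0.5537, -0.1384, 0.3008]
eef_rot: [-180.0, -0.0, 0.2]
ft_force: [-0.1, -0.6, 0.8]
gripper_width: 0.998
finger_force: 0.0
```

Call:
carry_out --deltas '[{"xyz": [0, 0, 0], "rot": [0, 0, 0], "gripper": 1}, {"xyz": [0, 0, 0], "rot": [0, 0, 0], "gripper": 1}, {"xyz": [0, 0, 0], "rot": [0, 0, 0], "gripper": 1}, {"xyz": [0, 0, 0], "rot": [0, 0, 0], "gripper": 1}]'

```text
clock: 1.9
tool_pos: [0.5519, -0.1428, 0.3006]
eef_rot: [180.0, 0.0, -0.0]
ft_force: [-0.6, -0.1, 0.8]
gripper_width: 0.998
finger_force: 0.0
```

Run:
```python
from h import *
import pickle
d=snap('wrist','w1.png');pickle.dump(d,open('w1.pkl','wb'))
h=cv2.cvtColor(d['frame'],cv2.COLOR_RGB2HSV)
print('proj',proj(d,[.553,-.141,.075]))
for nm,lo,hi in(('brass',(15,100,60),(30,255,255)),('green',(55,110,20),(90,255,160))):
    for c in cv2.findContours(cv2.inRange(h,lo,hi),cv2.RETR_EXTERNAL,cv2.CHAIN_APPROX_NONE)[0]:
        if cv2.contourArea(c)>150: print(nm,cv2.contourArea(c),cv2.boundingRect(c),cv2.fitEllipse(c))
r=cv2.inRange(h,(0,140,70),(8,255,255))|cv2.inRange(h,(172,140,70),(180,255,255))
for c in cv2.findContours(r,cv2.RETR_EXTERNAL,cv2.CHAIN_APPROX_NONE)[0]:
    if cv2.contourArea(c)>4: print('red',cv2.contourArea(c),cv2.boundingRect(c),np.mean(c[:,0],axis=0))
print(delta((.555,.156,.32),(180,0,-5)))
```

```text
proj [[255.49124156 162.72411026]]
brass 3416.5 (237, 304, 266, 19) ((429.4123229980469, 313.6096496582031), (15.965507507324219, 414.2716064453125), 88.81868743896484)
brass 463.5 (388, 249, 24, 46) ((399.7046813964844, 271.254150390625), (21.779617309570312, 43.9657096862793), 168.5959930419922)
brass 464.5 (102, 249, 25, 46) ((114.11450958251953, 271.28594970703125), (22.41729164123535, 43.424129486083984), 12.414036750793457)
brass 736.5 (241, 142, 35, 35) ((257.85736083984375, 159.80374145507812), (31.955583572387695, 33.89726257324219), 95.3154067993164)
brass 504.5 (247, 108, 25, 29) ((258.8586120605469, 120.98670196533203), (23.471406936645508, 32.27101516723633), 0.6998096704483032)
brass 249.0 (169, 21, 21, 25) ((178.9931640625, 32.719181060791016), (12.262028694152832, 29.251991271972656), 150.51071166992188)
red 17.5 (257, 142, 6, 5) [259.33333333 143.93333333]
(array([ 0.0058, -0.5972, -0.0389]), array([0.0001, 0.    , 0.0277]))
```

View pics/w1.png

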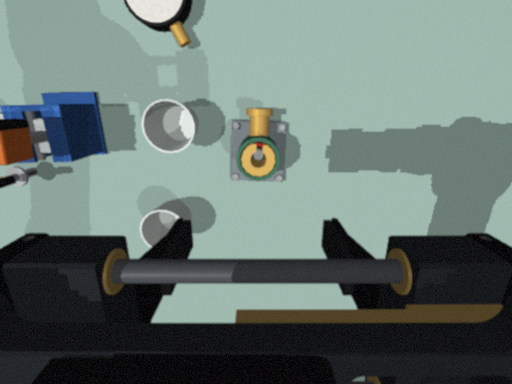

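The wrist view shows the hub at about (258,160), with the red mark at (259,144) nearly straight up in the image (≈ world +x). The rack is at the left edge.

Call:
carry_out --deltas '[{"xyz": [0, -0.12, -0.01], "rot": [0, 0, 0.028], "gripper": 1}, {"xyz": [0, -0.24, -0.02], "rot": [0, 0, 0.028], "gripper": 1}, {"xyz": [0, -0.36, -0.03], "rot": [0, 0, 0.028], "gripper": 1}, {"xyz": [0, -0.48, -0.03], "rot": [0, 0, 0.028], "gripper": 1}, {"xyz": [0, -0.597, -0.03], "rot": [0, 0, 0.028], "gripper": 1}, {"xyz": [0, -0.597, -0.03], "rot": [0, 0, 0.028], "gripper": 1}, {"xyz": [0, -0.597, -0.03], "rot": [0, 0, 0.028], "gripper": 1}, {"xyz": [0, -0.597, -0.03], "rot": [0, 0, 0.028], "gripper": 1}]'

```text
clock: 2.95
tool_pos: [0.5524, 0.1549, 0.3155]
eef_rot: [180.0, -0.0, -5.1]
ft_force: [0.2, 0.0, 0.1]
gripper_width: 1.001
finger_force: 0.0
```

Run:
```python
from h import *
import pickle
w=pickle.load(open('w1.pkl','rb'))
p=onplane(w,(257.9,159.8),.075);q=onplane(w,(259.3,144),.075);print('hub',p,'mark',q,np.degrees(np.arctan2(*(q-p)[1::-1])))
d=snap('wrist','w2.png');pickle.dump(d,open('w2.pkl','wb'));print(ctrl.state()['tool_pos'],ctrl.state()['eef_rot'])
h=cv2.cvtColor(d['frame'],cv2.COLOR_RGB2HSV)
print(proj(d,[.588,.155,.151]))
for nm,lo,hi in(('orange',(5,150,100),(18,255,255)),('blue',(105,120,30),(125,255,255))):
    for c in cv2.findContours(cv2.inRange(h,lo,hi),cv2.RETR_EXTERNAL,cv2.CHAIN_APPROX_NONE)[0]:
        if cv2.contourArea(c)>150: print(nm,cv2.contourArea(c),cv2.boundingRect(c),cv2.boxPoints(cv2.minAreaRect(c)).round(1).tolist())
cv2.imwrite('pics/w2c.png',cv2.resize(d['frame'][30:230,130:380],(800,640)[:1]+(600,) ,interpolation=cv2.INTER_CUBIC)[:,:,::-1])
```

```text
hub [ 0.55727793 -0.14447168  0.075     ] mark [ 0.57993723 -0.14645452  0.075     ] -5.001029718051806
[0.55242207 0.15504866 0.31558358] [ 1.79973551e+02 -1.01176850e-02 -5.12422560e+00]
[[254.10754521 145.63944779]]
orange 434.0 (247, 128, 15, 34) [[247.0, 128.0], [261.0, 128.0], [261.0, 161.0], [247.0, 161.0]]
orange 161.5 (181, 119, 13, 21) [[180.1999969482422, 138.3000030517578], [184.10000610351562, 117.5], [193.3000030517578, 119.19999694824219], [189.39999389648438, 140.0]]
blue 2649.0 (224, 91, 60, 72) [[221.60000610351562, 96.0999984741211], [277.8999938964844, 89.9000015258789], [285.1000061035156, 156.1999969482422], [228.8000030517578, 162.3000030517578]]
```

View pics/w2c.png

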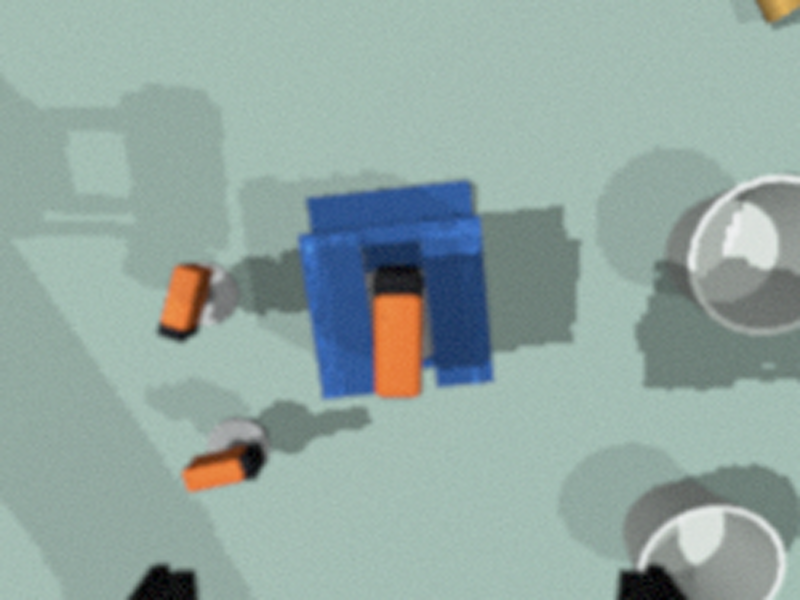

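The enlarged wrist view shows the spindle grip upright in the picture from about (397,395) to (397,268) crop px, black end up, with the rack's open front at the bottom. I'll compute yaws and the grasp position.

Run:
```python
from h import *
import pickle
d=pickle.load(open('w2.pkl','rb'))
f=lambda u,z:onplane(d,(u[0]/3.2+130,u[1]/3+30),z)
ang=lambda a,b:np.degrees(np.arctan2(*(b-a)[1::-1])).round(1)
L=[f(u,.088) for u in((323,397),(302,237),(480,219),(492,381))]
print('rack',[l[:2].round(4) for l in L],ang(L[0],L[1]),ang(L[3],L[2]),ang(L[2],L[1])-90,ang(L[3],L[0])-90)
ctr=sum(L)/4;print('ctr',ctr)
G=[f(u,.151) for u in((374,396),(373,293),(375,267),(422,267),(423,293),(421,396))]
print('grip',[g[:2].round(4) for g in G],ang(G[0],G[1]),ang(G[5],G[4]),'ctr',(G[0]+G[2]+G[3]+G[5])/4)
```

```text
rack [array([0.5572, 0.1921]), array([0.6317, 0.1922]), array([0.6326, 0.1161]), array([0.558 , 0.1155])] 0.1 0.5 0.7000000000000028 0.7000000000000028
ctr [0.5948764  0.15396955 0.088     ]
grip [array([0.5691, 0.1655]), array([0.6096, 0.1618]), array([0.6193, 0.1601]), array([0.6178, 0.1432]), array([0.608 , 0.1437]), array([0.5675, 0.1479])] -5.3 -5.9 ctr [0.59340957 0.1541802  0.151     ]
```

Call:
carry_out --deltas '[{"xyz": [0.082, -0.005, 0.1], "rot": [0, 0, 0.003], "gripper": 0.3}, {"xyz": [0.082, -0.005, 0.2], "rot": [0, 0, 0.003], "gripper": 0.3}, {"xyz": [0.082, -0.005, 0.2], "rot": [0, 0, 0.003], "gripper": 0.3}, {"xyz": [0.082, -0.005, 0.2], "rot": [0, 0, 0.003], "gripper": 0.3}, {"xyz": [0.082, -0.005, 0.2], "rot": [0, 0, 0.003], "gripper": 0.3}]'

```text
clock: 3.62
tool_pos: [0.5941, 0.1561, 0.2185]
eef_rot: [-179.9, -0.2, -5.5]
ft_force: [0.9, -0.6, 0.5]
gripper_width: 0.658
finger_force: 0.0
```

Run:
```python
from h import *
d=snap('wrist','w3.png');print(ctrl.state()['tool_pos'],ctrl.state()['eef_rot'],delta((.5934,.1542,.119),(180,0,-5.6)))
h=cv2.cvtColor(d['frame'],cv2.COLOR_RGB2HSV)
print(proj(d,[.5934,.1542,.151]))
m=cv2.inRange(h,(5,150,100),(18,255,255))
for c in cv2.findContours(m,cv2.RETR_EXTERNAL,cv2.CHAIN_APPROX_NONE)[0]:
    if cv2.contourArea(c)>300: print(cv2.contourArea(c),cv2.boundingRect(c))
cv2.imwrite('pics/w3c.png',cv2.resize(d['frame'][60:260,120:390],(797,590),interpolation=cv2.INTER_CUBIC)[:,:,::-1])
```

```text
[0.59395828 0.15609724 0.21816407] [-179.94100338   -0.2027595    -5.51577882] (array([-0.0014,  0.0041,  0.1983]), array([-0.0003, -0.0011,  0.0005]))
[[259.40628068 203.85438846]]
667.5 (250, 188, 19, 41)
342.5 (165, 161, 20, 29)
```

View pics/w3c.png

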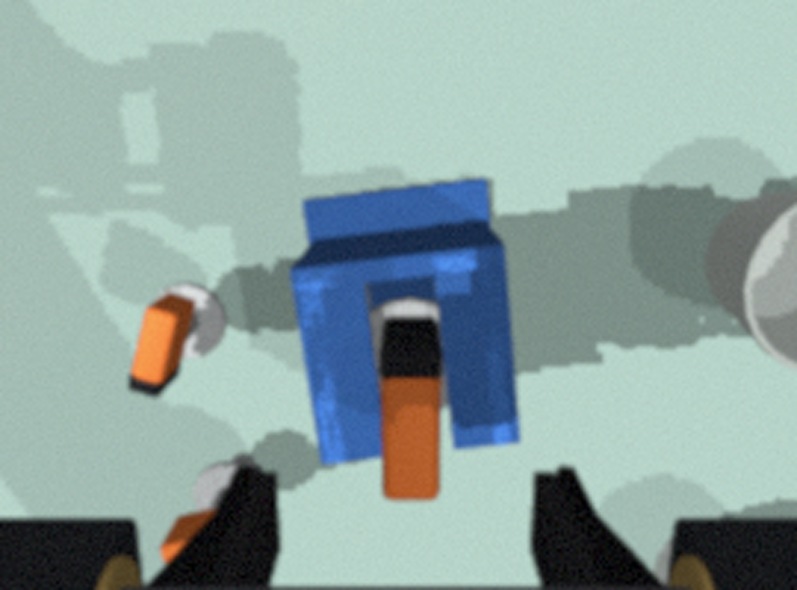

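The crop shows the spindle grip centred between the fingers (grip at x≈410, finger midpoint ≈405). The dark strip at y 318–377 includes the black end face, so I'll check position using the front edge at y≈498.

Run:
```python
from h import *
d=snap('wrist')
f=lambda u,z:onplane(d,(u[0]*270/797+120,u[1]*200/590+60),z)
print(f((386,498),.151),f((436,498),.151),f((382,377),.151),f((439,377),.151))
print(delta((.5934,.1542,.119),(180,0,-5.6)))
```

```text
[0.56997937 0.16427783 0.151     ] [0.56848893 0.14896048 0.151     ] [0.60898949 0.16138699 0.151     ] [0.60737174 0.14476645 0.151     ]
(array([-0.0011,  0.0039,  0.1975]), array([-0.0003, -0.001 ,  0.0005]))
```

Call:
carry_out --deltas '[{"xyz": [-0.001, 0.004, 0.08], "rot": [0, -0.001, 0], "gripper": 0.3}, {"xyz": [-0.001, 0.004, 0.15], "rot": [0, -0.001, 0], "gripper": 0.3}, {"xyz": [-0.001, 0.004, 0.197], "rot": [0, -0.001, 0], "gripper": 0.3}, {"xyz": [-0.001, 0.004, 0.197], "rot": [0, -0.001, 0], "gripper": 0.3}, {"xyz": [-0.001, 0.004, 0.197], "rot": [0, -0.001, 0], "gripper": 0.3}]' --grip_force 30

```text
clock: 4.35
tool_pos: [0.5933, 0.1542, 0.1188]
eef_rot: [-180.0, 0.1, -5.5]
ft_force: [-0.4, -0.5, 0.4]
gripper_width: 0.65
finger_force: 0.0
```

Call:
carry_out --deltas '[{"gripper": -1}, {"gripper": -1}, {"gripper": -1}, {"gripper": -1}, {"gripper": -1}, {"gripper": -1}]' --grip_force 35

```text
schema error: expected keys xyz, rot, gripper
```

Call:
carry_out --deltas '[{"xyz": [0, 0, 0], "rot": [0, 0, 0], "gripper": -1}, {"xyz": [0, 0, 0], "rot": [0, 0, 0], "gripper": -1}, {"xyz": [0, 0, 0], "rot": [0, 0, 0], "gripper": -1}, {"xyz": [0, 0, 0], "rot": [0, 0, 0], "gripper": -1}, {"xyz": [0, 0, 0], "rot": [0, 0, 0], "gripper": -1}, {"xyz": [0, 0, 0], "rot": [0, 0, 0], "gripper": -1}]' --grip_force 35

```text
clock: 5.1
tool_pos: [0.5924, 0.1539, 0.117]
eef_rot: [-180.0, 0.2, -5.5]
ft_force: [0.7, 1.6, -0.1]
gripper_width: 0.208
finger_force: 35.0
```

Call:
carry_out --deltas '[{"xyz": [0, 0, -0.003], "rot": [0, 0, 0], "gripper": -1}, {"xyz": [0, 0, -0.003], "rot": [0, 0, 0], "gripper": -1}, {"xyz": [-0.02, 0.002, -0.003], "rot": [0, 0, 0], "gripper": -1}, {"xyz": [-0.04, 0.004, -0.003], "rot": [0, 0, 0], "gripper": -1}, {"xyz": [-0.06, 0.006, -0.003], "rot": [0, 0, 0], "gripper": -1}]'

```text
clock: 5.72
tool_pos: [0.5612, 0.1537, 0.1186]
eef_rot: [180.0, 0.2, -5.5]
ft_force: [0.4, -0.1, -4.1]
gripper_width: 0.201
finger_force: 35.0
```

Call:
carry_out --deltas '[{"xyz": [-0.02, 0.002, 0], "rot": [0, 0, 0], "gripper": -1}, {"xyz": [-0.04, 0.004, 0], "rot": [0, 0, 0], "gripper": -1}, {"xyz": [-0.06, 0.006, 0], "rot": [0, 0, 0], "gripper": -1}, {"xyz": [-0.08, 0.008, 0], "rot": [0, 0, 0], "gripper": -1}, {"xyz": [-0.08, 0.008, 0], "rot": [0, 0, 0], "gripper": -1}, {"xyz": [-0.08, 0.008, 0], "rot": [0, 0, 0], "gripper": -1}]'

```text
clock: 6.48
tool_pos: [0.5224, 0.1535, 0.119]
eef_rot: [-180.0, 0.2, -5.5]
ft_force: [-0.1, 0.0, -3.3]
gripper_width: 0.202
finger_force: 35.0
```

Call:
carry_out --deltas '[{"xyz": [0, 0, -0.1], "rot": [0, 0, 0], "gripper": -1}, {"xyz": [0, 0, -0.2], "rot": [0, 0, 0], "gripper": -1}, {"xyz": [0, 0.06, -0.26], "rot": [0, 0, 0], "gripper": -1}, {"xyz": [0.01, 0.16, -0.26], "rot": [0, 0, 0], "gripper": -1}, {"xyz": [0.013, 0.26, -0.26], "rot": [0, 0, 0], "gripper": -1}, {"xyz": [0.013, 0.36, -0.26], "rot": [0, 0, 0], "gripper": -1}, {"xyz": [0.013, 0.46, -0.26], "rot": [0, 0, 0], "gripper": -1}, {"xyz": [0.013, 0.54, -0.26], "rot": [0, 0, 0], "gripper": -1}, {"xyz": [0.013, 0.597, -0.26], "rot": [0, 0, 0], "gripper": -1}, {"xyz": [0.013, 0.597, -0.26], "rot": [0, 0, 0], "gripper": -1}]'

```text
clock: 7.72
tool_pos: [0.4999, -0.1473, 0.2485]
eef_rot: [180.0, 0.2, -5.8]
ft_force: [0.8, 0.5, -2.8]
gripper_width: 0.204
finger_force: 35.0
```

Call:
carry_out --deltas '[{"xyz": [0, 0, 0], "rot": [0, 0, 0], "gripper": -1}, {"xyz": [0, 0, 0], "rot": [0, 0, 0], "gripper": -1}, {"xyz": [0, 0, 0], "rot": [0, 0, 0], "gripper": -1}]'

```text
clock: 8.1
tool_pos: [0.5004, -0.1435, 0.2488]
eef_rot: [-180.0, 0.2, -5.4]
ft_force: [0.1, 0.1, -3.1]
gripper_width: 0.203
finger_force: 35.0
```

Run:
```python
from h import *
import pickle
d=snap('wrist');s=ctrl.state();pickle.dump((d,s['tool_pos'],s['eef_rot']),open('w4.pkl','wb'));print(s['tool_pos'],s['eef_rot'],s['ft_force'])
u=proj(d,[.5573,-.1445,.075])[0];print(u)
x,y=int(u[0])-50,int(u[1])-50
print(x,y)
cv2.imwrite('pics/w4c.png',cv2.resize(d['frame'][y:y+135,x-40:x+140],(800,600),interpolation=cv2.INTER_CUBIC)[:,:,::-1])
```

```text
[ 0.50042208 -0.14364253  0.24882314] [ 1.79999603e+02  1.73969673e-01 -5.44743021e+00] [ 0.95244193 -0.18480999 -2.28460653]
[253.2622169  126.17089351]
203 76
```

View pics/w4c.png

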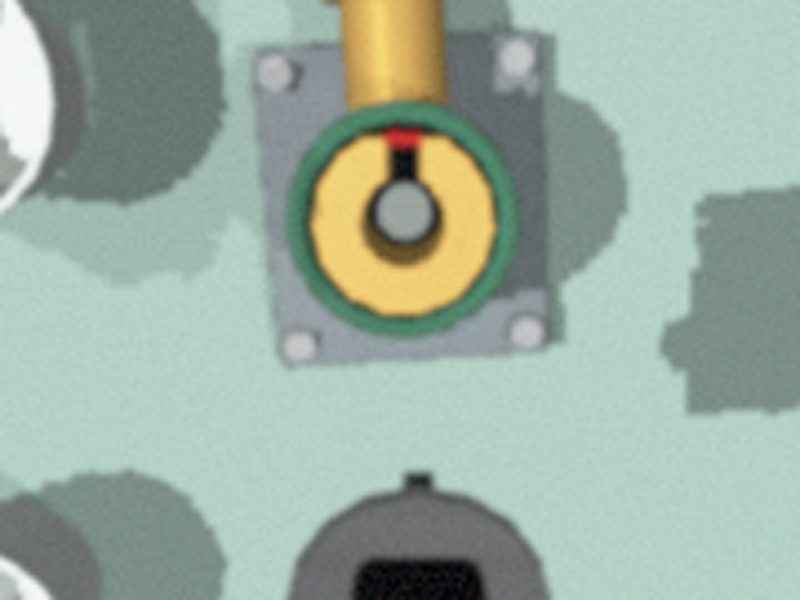

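The wrist crop shows the hub circle spanning x 312–497 and y 127–316, so its centre is ≈(404,221). The red mark is at (403,139), and the held spindle's collar and key are at (418,480), nearly in line with the keyway.

Run:
```python
from h import *
import pickle
d,p,r=pickle.load(open('w4.pkl','rb'))
f=lambda u,z:onplane(d,(u[0]/(800/180)+163,u[1]/(600/135)+76),z)
hub=f((404.5,221.5),.075);mk=f((403,139),.075)
E=[f(u,.075) for u in((312,221),(497,221),(404,127),(404,316))];print('hub sides',[e[:2].round(4) for e in E])
print('hub',hub,'mark',mk,np.degrees(np.arctan2(*(mk-hub)[1::-1])), np.linalg.norm(mk-hub))
# grey->plunger top at z=.037
print('plunger',f((405,212),.037))
key=f((419,474),.196);print('key',key)
ct=f((418,487),.211);print('collar front',ct)
L,Rr=f((290,592),.211),f((548,592),.211);print('collar at row592',L,Rr)
R=Ro.from_euler('xyz',r,degrees=True).as_matrix()
for z in(.156,.211):print('expected axis',(p+R@[0,0,p[2]-z])[:2])
# collar circle fit from pixels
h=d['frame'].astype(int)
```

```text
hub sides [array([ 0.5601, -0.1207]), array([ 0.5554, -0.1702]), array([ 0.5818, -0.1477]), array([ 0.5323, -0.1428])]
hub [ 0.5576022 -0.14543    0.075    ] mark [ 0.57879792 -0.14713787  0.075     ] -4.606727625917333 0.02126441466634268
plunger [ 0.55705617 -0.14516656  0.037     ]
key [ 0.52338326 -0.14581005  0.196     ]
collar front [ 0.52567206 -0.14582752  0.211     ]
collar at row592 [ 0.50881747 -0.12195173  0.211     ] [ 0.50453456 -0.16641415  0.211     ]
expected axis [ 0.50014145 -0.14361642]
expected axis [ 0.50030773 -0.14363189]
```

Call:
carry_out --deltas '[{"xyz": [0.05, -0.003, 0], "rot": [0, 0, -0.004], "gripper": -1}, {"xyz": [0.11, -0.007, 0.02], "rot": [0, 0, -0.004], "gripper": -1}, {"xyz": [0.11, -0.007, 0.08], "rot": [0, 0, -0.004], "gripper": -1}, {"xyz": [0.11, -0.007, 0.13], "rot": [0, 0, -0.004], "gripper": -1}, {"xyz": [0.11, -0.007, 0.15], "rot": [0, 0, -0.004], "gripper": -1}, {"xyz": [0.11, -0.007, 0.15], "rot": [0, 0, -0.004], "gripper": -1}, {"xyz": [0.11, -0.007, 0.15], "rot": [0, 0, -0.004], "gripper": -1}, {"xyz": [0.11, -0.007, 0.15], "rot": [0, 0, -0.004], "gripper": -1}]'

```text
clock: 9.15
tool_pos: [0.5556, -0.1461, 0.1747]
eef_rot: [180.0, 0.1, -4.8]
ft_force: [-0.9, 0.7, -3.7]
gripper_width: 0.201
finger_force: 35.0
```

Run:
```python
from h import *
s=ctrl.state();print(s['tool_pos'],s['eef_rot'],s['ft_force'],s['moment'])
d=snap('wrist');e=snap('scene');g=snap('top')
u=proj(e,[.557,-.145,.09])[0].astype(int)
v=proj(d,[.557,-.145,.09])[0].astype(int);print(u,v)
A=cv2.resize(d['frame'][v[1]-70:v[1]+50,v[0]-60:v[0]+60],(400,400),interpolation=cv2.INTER_CUBIC)
B=cv2.resize(e['frame'][u[1]-40:u[1]+40,u[0]-40:u[0]+40],(400,400),interpolation=cv2.INTER_CUBIC)
cv2.imwrite('pics/v.png',np.hstack([A,B])[:,:,::-1])
```

```text
[ 0.55564655 -0.1461284   0.17468376] [ 1.79983581e+02  8.52512482e-02 -4.79337323e+00] [-0.9452178   0.69680639 -3.68710369] [0.08819917 0.02254554 0.06524951]
[167 175] [255 195]
```

View pics/v.png

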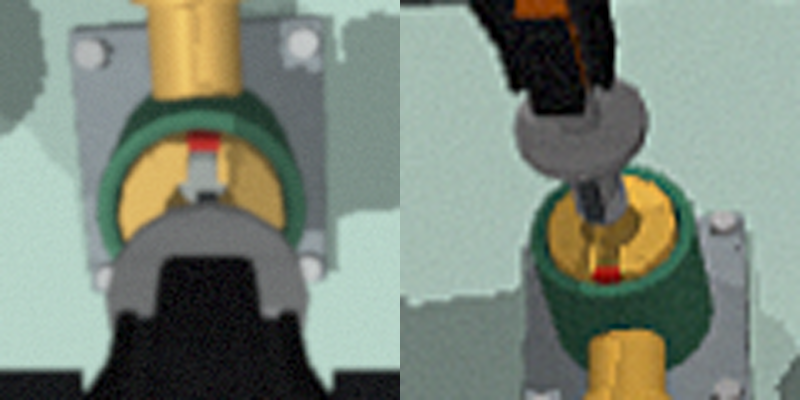

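Both views show the tip just above the bore with the key facing the red keyway mark. I'll descend slowly and watch the force.

Call:
carry_out --deltas '[{"xyz": [0, -0.0015, 0.007], "rot": [0, 0, 0], "gripper": -1}, {"xyz": [0, -0.0015, 0.014], "rot": [0, 0, 0], "gripper": -1}, {"xyz": [0, -0.0015, 0.02], "rot": [0, 0, 0], "gripper": -1}, {"xyz": [0, -0.0015, 0.026], "rot": [0, 0, 0], "gripper": -1}, {"xyz": [0, -0.0015, 0.026], "rot": [0, 0, 0], "gripper": -1}]' --grip_force 50

```text
clock: 9.93
tool_pos: [0.5556, -0.1451, 0.1604]
eef_rot: [-180.0, 0.1, -4.8]
ft_force: [3.9, -0.4, -5.4]
gripper_width: 0.205
finger_force: 50.0
```

Call:
carry_out --deltas '[{"xyz": [0.002, 0, 0], "rot": [0, 0, 0], "gripper": -1}, {"xyz": [0.002, 0, 0.005], "rot": [0, 0, 0], "gripper": -1}, {"xyz": [0.002, 0, 0.01], "rot": [0, 0, 0], "gripper": -1}, {"xyz": [0.002, 0, 0.014], "rot": [0, 0, 0], "gripper": -1}, {"xyz": [0.002, 0, 0.018], "rot": [0, 0, 0], "gripper": -1}, {"xyz": [0.002, 0, 0.018], "rot": [0, 0, 0], "gripper": -1}]'

```text
clock: 10.68
tool_pos: [0.5561, -0.1453, 0.1514]
eef_rot: [-180.0, 0.2, -4.8]
ft_force: [1.9, 0.7, -4.6]
gripper_width: 0.206
finger_force: 50.0
```

Call:
carry_out --deltas '[{"xyz": [0.001, 0, 0.005], "rot": [0, 0, 0], "gripper": -1}, {"xyz": [0.001, 0, 0.01], "rot": [0, 0, 0], "gripper": -1}, {"xyz": [0.001, 0, 0.015], "rot": [0, 0, 0], "gripper": -1}, {"xyz": [0.001, 0, 0.02], "rot": [0, 0, 0], "gripper": -1}, {"xyz": [0.001, 0, 0.02], "rot": [0, 0, 0], "gripper": -1}]'

```text
clock: 11.3
tool_pos: [0.5564, -0.1454, 0.1412]
eef_rot: [-180.0, 0.2, -4.8]
ft_force: [1.2, -0.1, -2.9]
gripper_width: 0.206
finger_force: 50.0
```

Call:
carry_out --deltas '[{"xyz": [0.001, 0, 0.006], "rot": [0, 0, 0], "gripper": -1}, {"xyz": [0.001, 0, 0.012], "rot": [0, 0, 0], "gripper": -1}, {"xyz": [0.001, 0, 0.018], "rot": [0, 0, 0], "gripper": -1}, {"xyz": [0.001, 0, 0.024], "rot": [0, 0, 0], "gripper": -1}, {"xyz": [0.001, 0, 0.03], "rot": [0, 0, 0], "gripper": -1}, {"xyz": [0.001, 0, 0.03], "rot": [0, 0, 0], "gripper": -1}]'

```text
clock: 12.05
tool_pos: [0.5571, -0.1455, 0.1268]
eef_rot: [180.0, 0.2, -4.8]
ft_force: [-2.4, 0.3, 2.4]
gripper_width: 0.202
finger_force: 50.0
```

Call:
carry_out --deltas '[{"xyz": [-0.001, 0, 0.004], "rot": [0, 0, 0], "gripper": -1}, {"xyz": [-0.001, 0, 0.008], "rot": [0, 0, 0], "gripper": -1}, {"xyz": [-0.001, 0, 0.012], "rot": [0, 0, 0], "gripper": -1}, {"xyz": [-0.001, 0, 0.015], "rot": [0, 0, 0], "gripper": -1}, {"xyz": [-0.001, 0, 0.015], "rot": [0, 0, 0], "gripper": -1}]' --grip_force 60

```text
clock: 12.68
tool_pos: [0.557, -0.1454, 0.12]
eef_rot: [180.0, 0.1, -4.8]
ft_force: [-1.7, 0.5, 10.8]
gripper_width: 0.203
finger_force: 60.0
```

Call:
carry_out --deltas '[{"xyz": [-0.001, 0, 0.002], "rot": [0, 0, 0], "gripper": -1}, {"xyz": [-0.001, 0, 0.003], "rot": [0, 0, 0], "gripper": -1}, {"xyz": [-0.001, 0, 0.003], "rot": [0, 0, 0], "gripper": -1}]'

```text
clock: 13.05
tool_pos: [0.557, -0.1455, 0.1199]
eef_rot: [180.0, 0.0, -4.8]
ft_force: [-5.7, 1.6, 20.4]
gripper_width: 0.199
finger_force: 60.0
```

Call:
carry_out --deltas '[{"xyz": [-0.001, 0, 0], "rot": [0, 0, 0], "gripper": -1}, {"xyz": [-0.001, 0, 0], "rot": [0, 0, 0], "gripper": -1}, {"xyz": [-0.001, 0, 0], "rot": [0, 0, 0], "gripper": -1}, {"xyz": [-0.001, 0, 0], "rot": [0, 0, 0], "gripper": -1}]'

```text
clock: 13.55
tool_pos: [0.557, -0.1454, 0.1199]
eef_rot: [180.0, -0.0, -4.8]
ft_force: [-2.7, 1.4, 19.0]
gripper_width: 0.205
finger_force: 60.0
```

Run:
```python
from h import *
d=snap('wrist');e=snap('scene')
u=proj(e,[.557,-.145,.09])[0].astype(int)
B=cv2.resize(e['frame'][u[1]-40:u[1]+40,u[0]-40:u[0]+40],(400,400),interpolation=cv2.INTER_CUBIC)
A=cv2.resize(e['frame'][100:340,120:400],(400,400))
cv2.imwrite('pics/end.png',np.hstack([A,B])[:,:,::-1])
s=ctrl.state();print(s['clock'],s['tool_pos'],s['ft_force'])
```

```text
13.65 [ 0.55696363 -0.14542212  0.11991087] [-3.18580559  1.65472928 18.70817381]
```

View pics/end.png

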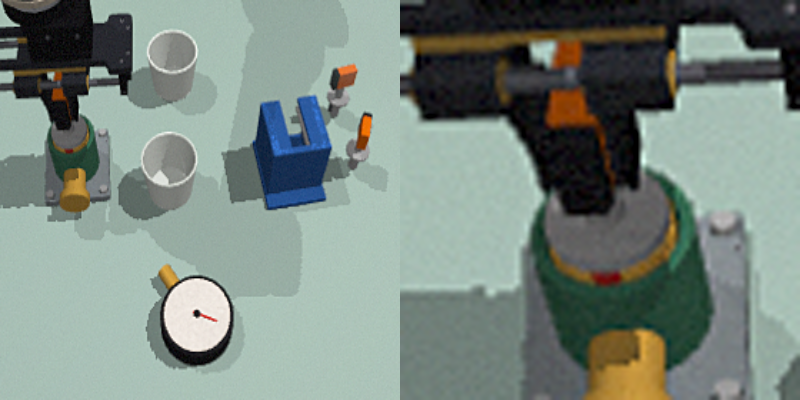

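The collar sits flat on the hub (crop ≈(608,240)), the rack is empty, and the cups and gauge look undisturbed. The downward push is steady at about 19 N.

```bash
python3 -c "
from station import ctrl
print(ctrl.sign_off())"
```

```text
the job is handed in; nothing more can be done
None
```

The spindle is fully home in the drain valve, key in the keyway and collar on the hub, still held down with about 19 N, and I've handed the job in; the cups and gauge look untouched in the last camera picture.

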